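# Clear the bay, put the hole saws in their case

## Robot

A 6-joint arm with a two-finger parallel gripper is mounted at the origin on the work surface. World frame = base frame: x ahead of the robot, y to its left, z up, the work surface at z = 0. Lengths are in mm, angles in rad, forces in N, time in s.
With the tool pointing down it reaches from about 150 to 775 mm from the base axis. Payload 6.1 kg.
Tool frame: the origin (TCP) lies midway between the tips of the shut fingers; the grasp point (between the pads) lies 19 mm behind it (tcp_to_grasp is the distance from the TCP to the grasp point, in mm); z points along the fingers, y is the line along which they close (so a half turn about z gives the same grasp; the last joint's range is limited). The gripper opens to 85 mm and grips with 20 to 120 N. Pads are 22 mm wide; open, the fingers measure 114 mm over their backs; the gripper's body (76 mm by 85 mm) begins 54 mm behind the grasp point. The pads swing forward as they close: fully open they stand 13 mm farther back than shut.
Start: joints at [-1.299, 0.126, -0.04, 1.405, 0, 1.571], TCP at [140.938, -505.712, 202.095] pointing down, gripper open.
Joint ranges: [-2.72, 2.72], [-0.95, 1.95], [-1.27, 1.35], [-1.78, 2.02], [-1.46, 1.47], [-3.14, 3.14]. Speed limits (rad/s): [2.39, 2.39, 3.01, 3.14, 3.14, 3.14].

## Interface

Orientations are given as a unit quaternion [x, y, z, w].
In Python, from workcell import * gives the robot as it stands. Calls block until the motion is done:
- move_to(position, orientation): joint-space move of the TCP to a pose.
- move_straight(position, rotation=None, velocity=150, max_force=None): straight line of the TCP; rotation=None keeps the orientation; velocity is the mean speed in mm/s. With max_force (N) it stops when the force on the tool has changed by that much, and returns True; else False.
- movej(angles): joint-space move.
- let_go() and grab(grasp_force=None): open the fingers fully, or close them until they stop; grasp_force is the grip in N (None keeps the last).
- wait(seconds).
- inverse_kinematics(position, orientation): joint angles nearest the present ones, or None.
- sense(): the state.
- snapshot(name): name is "scene" or "top" or "wrist"; returns (picture, depth): 384x512x3 uint8, red, green, blue; 384x512 float32, mm along the optical axis (not along the pixel's ray), 0 where there is no reading.
- camera_info(name): a dict with "fx", "fy", "cx", "cy" (pixels), "rvec" (rotation vector, rad) and "tvec" (3), from world to camera coordinates, as OpenCV has them; the wrist camera has in their place "hand_eye" (4x4, takes a point from camera to tool coordinates, whose origin is the TCP and whose axes are the flange's). Camera axes: x right, y down, z forward; pixel columns grow to the right and rows downward; lengths in mm; the calibration is good to about 2 mm. A picture is of the moment at which its call begins: read the wrist's pose just before it. camera_info takes no time and is no camera call.
A pose or a line that the arm cannot do raises IKError and nothing moves.
- sign_off(): hands the job in; it is judged then, once.
The state is a dict: "clock": time; "qpos": joint angles; "joint_vel": joint speeds; "joint_torque": joint torques, N m; "ee_pos": TCP position; "ee_rot": TCP orientation; "contact_force": force on the tool from outside, world axes, zero at the start; "ft_torque": the same for the moment, N m; "finger_gap": finger opening in mm; "grip_force": force on a finger pad.
Only numpy, scipy, OpenCV 4.12 (cv2) and the standard library are available. Lean on these libraries where they do the work, as an engineer would, in place of code of your own. Each camera call takes 0.05 s, during which the arm holds its last target. There are 200 camera calls.

## Task

Both hole saws at the back of the wooden bay belong in the open foam-lined case, and the glue bottle and the can stand in the way: first move the bottle and the can, upright, into the shallow white tray at the side, then press each hole saw, shank up, fully home into the foam cutout of its own size. Only then stand the bottle and the can each back on the very spot in the bay where it stood at the start, within about a centimetre. Tip nothing over, and leave the roll of tape and the wood offcut alone.

Things in the scene. Friction and masses are not known exactly. Their poses are not given: they have to be found in the camera images.
- bottle: white plastic glue bottle, round, 56 mm diameter up to 100 mm height, then a shoulder and a white nozzle to 132 mm. Stands in the front row of the bay. Neighbours 70 mm behind, 76 mm beside (centres): the fingers fit only along the bay's x, above the 66 mm high saws. Origin: centre of its foot, z up; 0.2 to 0.45 kg
- can: round tin can of finish with a brown paper wrap and flat steel lid, 64 mm diameter, 110 mm high. Stands in the front row of the bay beside the bottle. Neighbours 70 mm behind, 76 mm beside (centres): the fingers fit only along the bay's x, above the 66 mm high saws. Origin: centre of its foot, z up; 0.25 to 0.6 kg
- saw_large: the larger of two hole saws: bare steel cylinder with slots in its side, standing teeth down, shank up, in the bay's back row. Diameter 54 mm, cylinder 52 mm high, then a 22 mm collar and 11 mm shank stub to 66 mm; foot edge chamfered 3 mm. Origin: centre of its foot, z up; 0.09 to 0.31 kg
- saw_small: the smaller of two hole saws: bare steel cylinder with slots in its side, standing teeth down, shank up, in the bay's back row. Diameter 38 mm, cylinder 52 mm high, then a 22 mm collar and 11 mm shank stub to 66 mm; foot edge chamfered 3 mm. Origin: centre of its foot, z up; 0.09 to 0.31 kg
- foam_large: dark foam block 94x94x34 mm in one end of the open grey case (the other block 95 mm off along x). Cutout for the 54 mm saw: light floor, four springy lips, 51.6 mm clear, 59.6 at the mouth, lead-in 10 mm deep; centres the saw, grips by friction: push down 3-12 N to its floor. Origin: centre of underside, 5 mm over the table; floor 8 mm, top 34 mm above it. z up, fixed; case wall 30 mm high
- foam_small: dark foam block 94x94x34 mm in one end of the open grey case (the other block 95 mm off along x). Cutout for the 38 mm saw: light floor, four springy lips, 35.6 mm clear, 43.6 at the mouth, lead-in 10 mm deep; centres the saw, grips by friction: push down 3-12 N to its floor. Origin: centre of underside, 5 mm over the table; floor 8 mm, top 34 mm above it. z up, fixed; case wall 30 mm high
- tray: shallow white plastic tray, 220 mm (its x) by 120 mm (its y), rim 12 mm high and 4 mm thick, floor 4 mm thick: the side area for the bottle and the can, which fit in it 100 mm apart along its x. On the left or on the right of the bay, the case being on the other side. Origin: centre of its underside on the table, z up, fixed
- bay: wooden bay, open towards the robot (its -x side): base 9 mm thick, 194 x 186 mm; walls 9 mm thick, 36 mm high on the other three sides. On its base bottle and can stand in front at x = -44 mm, the saws behind at x = +26 mm, each pair at y = +-38 mm, either way round. Inner face of the far wall at x = +96 mm. Origin on the table, z up, x away from the robot, fixed
- tape: roll of pale tape lying flat, 92 mm outer diameter, 24 mm high, beyond and beside the bay: a bystander. Origin: centre of its underside
- offcut: pale wood offcut, 50 x 120 x 30 mm, lying beyond and beside the bay: a bystander. Origin: centre of its underside

How it is judged:
By the outcome, as a careful person would: the job done as asked, in the order asked, and still so for the second after the job is handed in, with the robot touching nothing.
It also fails if it takes over 136 s, if anything falls off the work surface, if the arm or the gripper's body presses on something with over 40 N, if the wrist force passes 120 N, or if a joint passes its speed limit or range.

## Working session

There is one attempt and no reset: what is moved stays moved. The work goes in short steps, each a Python script; the robot and the scene stay as the last script left them, time stands still between calls to the robot, and variables do not carry over. Pictures are saved under pics/ and viewed, at most 14 in all, crops included, and the job is handed in when it is done.

```bash
mkdir -p pics; ls
python3 - <<'E'
from workcell import *
import cv2,numpy as np
for n in("top","scene"):
    p,d=snapshot(n); np.savez(n+".npz",p=p,d=d); cv2.imwrite(f"pics/{n}0.png",p[:,:,::-1]); print(n,camera_info(n))
print(camera_info("wrist")); print(sense())
E
```

```text
pics
top {'fx': 449.7495964556806, 'fy': 449.7495964556806, 'cx': 251.11348247032169, 'cy': 196.49003165286683, 'rvec': array([ 2.09625431, -2.12400671,  0.22724825]), 'tvec': array([ -12.98191058,  567.12611543, 1253.63733178])}
scene {'fx': 370.8426857792236, 'fy': 370.8426857792236, 'cx': 260.48095219046024, 'cy': 192.59516684937117, 'rvec': array([ 2.18181925,  0.7683323 , -0.37580744]), 'tvec': array([-442.82182851, -224.41055822, 1204.74810373])}
{'fx': 325.48631019411715, 'fy': 325.48631019411715, 'cx': 260.3766331313856, 'cy': 192.5542437802236, 'hand_eye': array([[ 1.94924063e-04, -9.61906090e-01, -2.73380020e-01,
         6.93483360e+01],
       [ 9.99999770e-01,  3.65134867e-04, -5.71736859e-04,
         2.07347743e+00],
       [ 6.49777744e-04, -2.73379846e-01,  9.61905940e-01,
        -1.71578137e+02],
       [ 0.00000000e+00,  0.00000000e+00,  0.00000000e+00,
         1.00000000e+00]])}
{'clock': 0.1, 'qpos': array([-1.29898804e+00,  1.26331864e-01, -4.05328944e-02,  1.40542538e+00,
        9.67402756e-06,  1.57083190e+00]), 'joint_vel': array([ 2.14755998e-03, -1.87841339e-03,  3.14880462e-03, -5.70455886e-04,
        6.34353483e-04, -9.49594112e-05]), 'joint_torque': array([ 8.33144122e-05, -4.36902916e+01,  3.53607523e+01,  1.35693286e-02,
       -1.02680926e-04, -1.25330155e-05]), 'ee_pos': array([ 140.83518877, -505.30657215,  201.38815108]), 'ee_rot': array([ 9.90781371e-01,  1.35468511e-01, -9.64161201e-05, -7.40672009e-04]), 'contact_force': array([-0.93608741, -0.32312891,  0.13339612]), 'ft_torque': array([-0.07330559, -0.01611977, -0.0099865 ]), 'grip_force': 0.0, 'finger_gap': 85.71777578652758}
```

View pics/top0.png

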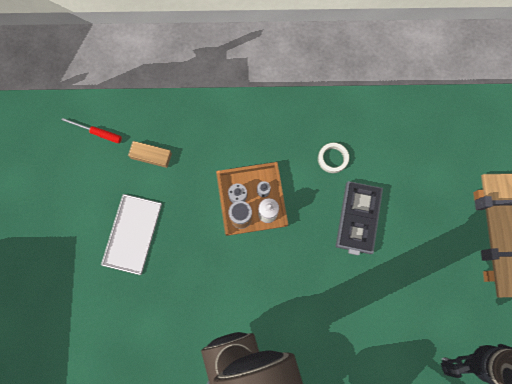

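View pics/scene0.png

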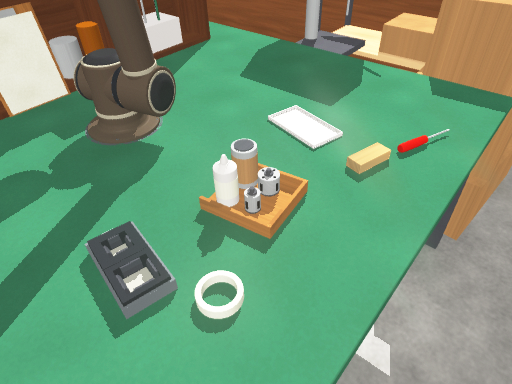

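The top view shows the bay at about (253,199), with the bottle at (269,209), the can at (240,212), the large saw at (238,192) and the small saw at (264,187). The tray is on the left at (132,234). The case is on the right, with the large cutout at (364,201) and the small one at (357,232). The scene view agrees with this.

```bash
cat > h.py <<'E'
import numpy as np,cv2
from scipy.spatial.transform import Rotation as R
def cam(ci,ee=None,rot=None):
    "return camera->world R,t"
    if 'rvec' in ci:
        A=cv2.Rodrigues(np.array(ci['rvec']))[0]; return A.T,-A.T@np.array(ci['tvec'])
    T=np.array(ci['hand_eye']); W=R.from_quat(rot).as_matrix(); return W@T[:3,:3],W@T[:3,3]+np.array(ee)
def cloud(d,ci,A,t):
    v,u=np.mgrid[:d.shape[0],:d.shape[1]]
    c=np.stack([(u-ci['cx'])/ci['fx']*d,(v-ci['cy'])/ci['fy']*d,d],-1)
    return c@A.T+t
def ray(uv,z,ci,A,t):
    uv=np.atleast_2d(uv).astype(float)
    r=np.c_[(uv[:,0]-ci['cx'])/ci['fx'],(uv[:,1]-ci['cy'])/ci['fy'],np.ones(len(uv))]@A.T
    return t+r*((z-t[2])/r[:,2])[:,None]
def down(a):
    "tool down, finger-closing line (tool y) at world angle a"
    y=np.array([np.cos(a),np.sin(a),0]);z=np.array([0,0,-1.]);x=np.cross(y,z)
    return R.from_matrix(np.c_[x,y,z]).as_quat()
E
python3 - <<'E'
from h import *
from workcell import camera_info,sense
ci=camera_info("top");A,t=cam(ci);f=np.load("top.npz");p,d=f['p'],f['d'];P=cloud(d,ci,A,t)
print("cam",t.round(),"table z",np.median(P[330:350,150:200,2]),np.median(P[150:160,200:210,2]))
def win(u0,u1,v0,v1): 
    m=np.zeros(d.shape,bool);m[v0:v1,u0:u1]=1;return m&(d>0)
hsv=cv2.cvtColor(p,cv2.COLOR_RGB2HSV)
ng=~((hsv[...,0]>60)&(hsv[...,0]<95)&(hsv[...,1]>80))
def rect(m,z,name):
    n,l,s,c=cv2.connectedComponentsWithStats(m.astype(np.uint8));k=1+s[1:,4].argmax()
    cs,_=cv2.findContours((l==k).astype(np.uint8),cv2.RETR_EXTERNAL,cv2.CHAIN_APPROX_NONE)
    w=ray(max(cs,key=len)[:,0],z,ci,A,t)[:,:2].astype(np.float32);r=cv2.minAreaRect(w);print(name,np.round(r[0],1),np.round(r[1],1),round(r[2],2))
rect(ng&win(95,170,185,280),12,"tray");rect(ng&win(330,390,170,265),32,"case");rect(ng&win(210,295,155,240)&(P[...,2]<60),36,"bay")
for n,w,a,b in(("can",win(225,254,198,228),112,130),("bottle",win(256,283,195,225),75,150),("sl",win(225,250,178,203),55,85),("ss",win(254,275,178,199),55,85)):
    m=w&(P[...,2]>a)&(P[...,2]<b);q=P[m];c,r=cv2.minEnclosingCircle(q[:,:2].astype(np.float32));print(n,m.sum(),q.mean(0).round(1),np.round(c,1),round(r,1),q[:,2].max().round(1))
s=np.s_[180:255,335:385];m=win(335,385,180,255)&(P[...,2]<25)&(P[...,2]>8)&(hsv[...,2]>120)
n,l,st,c=cv2.connectedComponentsWithStats(m.astype(np.uint8))
for k in range(1,n):
    if st[k,4]>15: print("cut",st[k],c[k],ray(c[k],13,ci,A,t).round(1))
E
```

```text
cam [ 290.  -16. 1345.] table z -0.01742781047335029 -0.2554581858618121
tray [469.7 337.5] [127.1 224.2] 75.77
case [ 503.  -338.2] [112.5 216.2] 77.6
bay [568.7 -21.4] [202.2 191.3] 8.11
can 412 [511.2  10.8 120.4] [511.9  10.4] 32.3 129.2
bottle 341 [520.  -68.3 114.1] [524. -69.] 28.4 144.7
sl 258 [580.1  19.3  62.2] [580.4  19.6] 26.8 77.1
ss 126 [593.2 -58.1  63.7] [594.  -58.4] 19.5 80.5
cut [353 193  18  17 232] [361.7112069  201.45689655] [[ 557.4 -354.7   13. ]]
cut [351 227  12  12 108] [356.80555556 232.38888889] [[ 463.6 -334.    13. ]]
cut [349 249  11   6  35] [354.08571429 251.8       ] [[ 406.2 -322.4   13. ]]
```

Run:
```python
from h import *
from workcell import *
import json
def look(name,pos,a):
    move_to(pos,down(a).tolist()); wait(.3); s=sense(); p,d=snapshot("wrist")
    np.savez(name+".npz",p=p,d=d,ee=s['ee_pos'],rot=s['ee_rot']);cv2.imwrite(f"pics/{name}.png",p[:,:,::-1]);print(s['clock'],s['ee_pos'].round(1),s['qpos'].round(2))
look("wcase",[505,-338,230],-.216)
look("wbay",[545,-50,260],.141)
```

```text
1.8917 [ 504.4 -338.6  230.1] [-0.59  0.29  0.23  1.51 -0.    1.2 ]
3.3667 [545.  -50.9 259.8] [-0.09  0.18  0.15  1.54 -0.    1.34]
```

View pics/wcase.png

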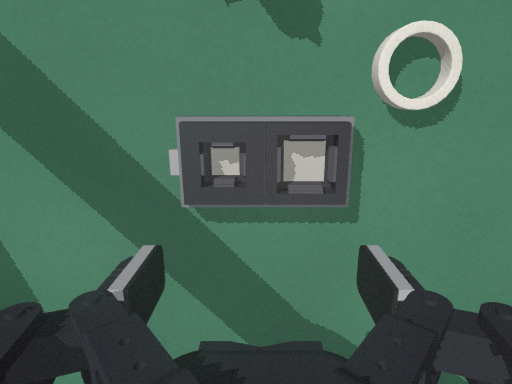

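View pics/wbay.png

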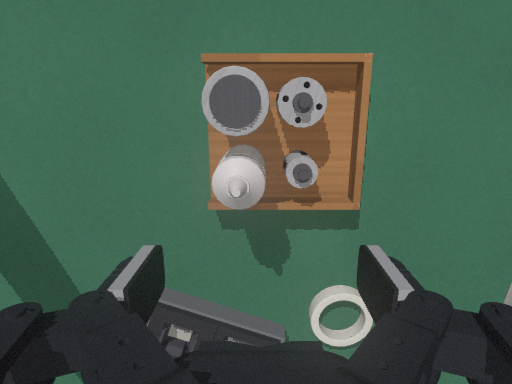

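The case view shows the small cutout at (225,162) and the large one at (305,160). The bay view shows the can lid at (235,102), the bottle at (240,180), the large saw at (302,102) and the small saw at (302,171). Next I turn these into positions.

Run:
```python
from h import *
from workcell import camera_info
ci=camera_info("wrist")
def load(n):
    f=np.load(n+".npz");A,t=cam(ci,f['ee'],f['rot']);return f['p'],f['d'],A,t,cloud(f['d'],ci,A,t)
p,d,A,t,P=load("wcase")
m=np.zeros(d.shape,bool);m[105:215,175:360]=1
print("foam z",np.median(P[185:200,255:270,2]))
for lo,hi in((33,46),(22,46)):
    q=P[m&(P[...,2]>lo)&(P[...,2]<hi)&(d>0)];r=cv2.minAreaRect(q[:,:2].astype(np.float32));print("foam",np.round(r[0],1),np.round(r[1],1),round(r[2],2),len(q))
hsv=cv2.cvtColor(p,cv2.COLOR_RGB2HSV)
mm=(m&(hsv[...,2]>110)).astype(np.uint8);mm[:, :185]=0
n,l,st,c=cv2.connectedComponentsWithStats(mm)
for k in range(1,n):
    if st[k,4]>100: b=st[k];print("cut",b,P[l==k].mean(0).round(1),ray([b[0]+b[2]/2-.5,b[1]+b[3]/2-.5],13,ci,A,t).round(1))
p,d,A,t,P=load("wbay")
def fit(name,u0,u1,v0,v1,lo,hi):
    m=np.zeros(d.shape,bool);m[v0:v1,u0:u1]=1;m&=(P[...,2]>lo)&(P[...,2]<hi)
    q=P[m][:,:2].astype(np.float32);c,r=cv2.minEnclosingCircle(q);h=cv2.convexHull(q);e=cv2.fitEllipse(h);print(name,np.round(c,1),round(r,1),np.round(e[0],1),np.round(e[1],1),P[m][:,2].mean().round(1))
fit("can",195,275,60,140,114,126)
fit("nozzle",215,265,160,205,132,150);fit("shoulder",205,275,140,215,100,125)
fit("sl",270,335,70,135,55,67);fit("ss",280,325,145,195,55,67)
fit("ssh",280,325,145,195,68,85);fit("slh",270,335,70,135,68,85)
```

```text
foam z 38.71727742919819
foam [ 508.8 -342.9] [ 94.6 189.6] 77.58 9475
foam [ 506.  -341.8] [105.7 206.8] 77.59 12028
cut [ 185  105  175   27 2789] [ 531.4 -289.9   10.9] [[ 528.2 -295.4   13. ]]
cut [ 283  140   43   42 1645] [ 555.4 -352.2   15.3] [[ 555.7 -352.8   13. ]]
cut [211 147  29  28 755] [ 462.7 -332.5   14.7] [[ 462.5 -332.2   13. ]]
can [512.9  11.4] 31.9 [512.8  11.3] [63.2 63.3] 120.2
nozzle [524.5 -68.6] 7.7 [524.8 -68.7] [14.6 15.4] 137.3
shoulder [525.1 -68.5] 27.9 [525.1 -68.6] [54.9 55.4] 114.4
sl [581.5  20.1] 26.9 [581.5  20. ] [53.2 53.5] 61.5
ss [595.1 -57.3] 19.2 [594.8 -57.1] [37.2 37.8] 62.0
ssh [594.5 -55.9] 6.5 [594.2 -56.6] [10.4 12.4] 74.2
slh [583.   18.4] 7.7 [583.   18.8] [11.2 15.6] 74.5
```

```bash
cat >> h.py <<'E'
from workcell import *
YAW=.141
CAN=np.array([512.8,11.3]);BOT=np.array([524.9,-68.6]);SL=np.array([581.5,20.]);SS=np.array([594.9,-57.1])
TA=-.248;TC=np.array([469.7,337.5]);tx=np.array([np.cos(TA),np.sin(TA)]);TFAR=TC+50*tx;TNEAR=TC-50*tx
CA=-.2166;FL=np.array([555.4,-353.]);FS=np.array([462.6,-332.6])
def st(msg):
    s=sense();print(msg,"t%.1f"%s['clock'],s['ee_pos'].round(1),"F",s['contact_force'].round(1),"gap %.1f grip %.0f"%(s['finger_gap'],s['grip_force']));return s
def above(xy,z,a): move_to([*map(float,xy),z],down(a).tolist())
def lin(xy,z,v=200,f=None):
    "line to target, then trim the standing error"
    h=move_straight([*map(float,xy),float(z)],velocity=v,max_force=f)
    if f is None:
        e=np.r_[xy,z]-sense()['ee_pos']
        if .5<np.abs(e).max()<6: move_straight((np.r_[xy,z]+e).tolist(),velocity=30)
    return h
def pick(xy,z,a,force,zup=240):
    above(xy,zup,a);lin(xy,z);grab(force);st("grip");lin(xy,zup,250);return st("lift")
def place(xy,z,a,zup=240):
    above(xy,zup,a);lin(xy,z+8,200);wait(.2);h=lin(xy,z-3,20,5);st("down %s"%h);let_go();wait(.2);lin(xy,zup,300);st("up")
E
python3 - <<'E'
from h import *
s=pick(CAN,75,YAW,40)
if s['finger_gap']>55: place(TFAR,70,TA+np.pi/2)
p,d=snapshot("top");cv2.imwrite("pics/t1.png",p[150:300,60:310,::-1].repeat(3,0).repeat(3,1))
E
```

```text
grip t5.4 [512.2  11.7  74.8] F [-1.8 -0.6  6.5] gap 62.6 grip 43
lift t6.4 [512.9  11.3 240.5] F [-0.3  0.3 -4.9] gap 62.1 grip 45
down True t9.4 [518.  325.4  69.9] F [-0.9  0.4  4.5] gap 62.0 grip 46
up t11.0 [517.6 324.9 239. ] F [ 0.7 -0.3 -0.9] gap 85.7 grip 0
```

View pics/t1.png

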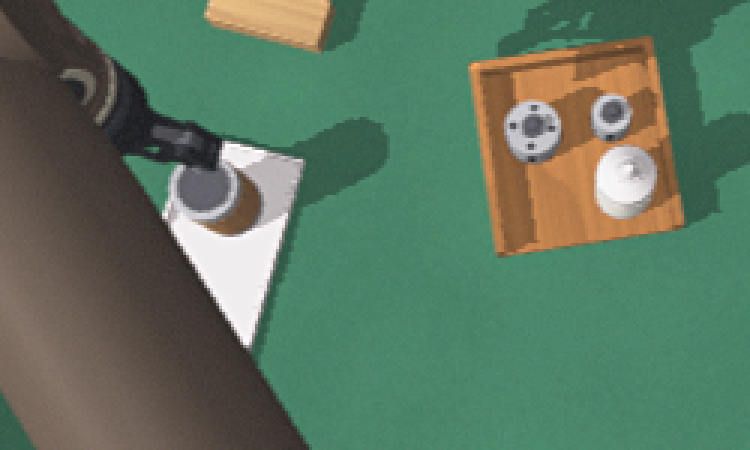

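The can stands upright at the far end of the tray, around crop pixel (215,195). Next the bottle, then the small saw.

```bash
cat >> h.py <<'E'
def insert(xy,a,z0,dz=4):
    "z0: TCP height at pick; saw foot rises by dz=4 (bay base 9 -> foam floor 13)"
    above(xy,160,a);lin(xy,z0+dz+30,150);wait(.2)
    h=lin(xy,z0+dz-.5,30,22);st("inserted %s"%h);let_go();wait(.1);lin(xy,160,250)
    grab(20);lin(xy,90,200);wait(.2);h=lin(xy,74,20,20);st("pressed %s (expect z 79)"%h);lin(xy,160,250);let_go()
E
python3 - <<'E'
from h import *
s=pick(BOT,75,YAW,35)
assert s['finger_gap']>48
place(TNEAR,70,TA+np.pi/2)
s=pick(SS,34,YAW,60,160)
assert s['finger_gap']>30
E
```

```text
grip t14.2 [524.5 -68.8  74.7] F [-1.9  0.2  6. ] gap 52.0 grip 34
lift t15.2 [525.  -68.6 240.5] F [ 0.2 -0.2 -2.9] gap 51.6 grip 33
down True t18.6 [421.3 349.6  69.7] F [-0.5 -1.5  4.3] gap 52.0 grip 35
up t20.2 [420.8 349.4 239. ] F [0.6 0.1 0.7] gap 85.3 grip 0
grip t23.6 [594.4 -57.5  33.2] F [0.9 0.4 2.6] gap 17.4 grip 59
lift t24.5 [594.7 -57.1 159.8] F [-0.1  0.  -0.6] gap 17.4 grip 59Traceback (most recent call last):
  File "<stdin>", line 6, in <module>
AssertionError
```

Run:
```python
from h import *
p,d=snapshot("wrist");cv2.imwrite("pics/w2.png",p[:,:,::-1]);p,d=snapshot("scene");cv2.imwrite("pics/s2.png",cv2.resize(p[100:260,170:350,::-1],None,fx=3.5,fy=3.5))
```

```text
(no output)
```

View pics/w2.png

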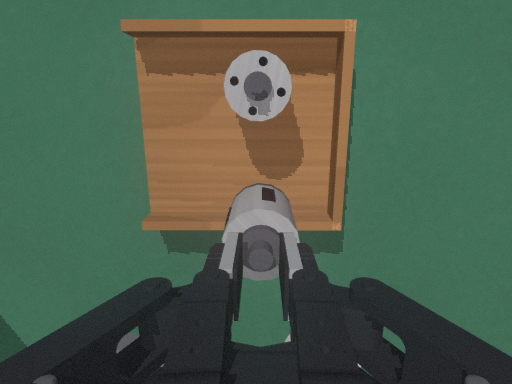

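View pics/s2.png

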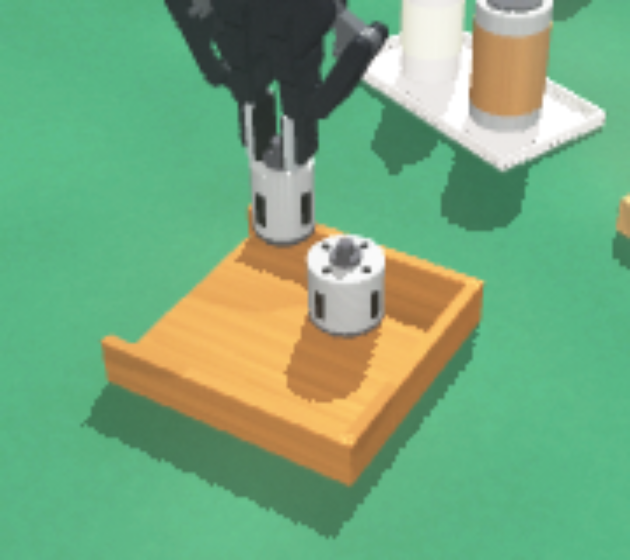

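The scene view shows the small saw hanging upright, but held by its collar: the finger tips sit on top of the cylinder. I'll measure where it hangs relative to the TCP.

Run:
```python
from h import *
s=st("now");ci=camera_info("wrist");p,d=snapshot("wrist");A,t=cam(ci,s['ee_pos'],s['ee_rot']);P=cloud(d,ci,A,t)
for v in range(184,300,6): print(v,P[v,262].round(1),P[v,240].round(1), P[v,285].round(1))
ci=camera_info("scene");A,t=cam(ci);p,d=snapshot("scene");P=cloud(d,ci,A,t)
for v in range(118,172,4): print(v,[P[v,u].round(0).tolist() for u in (246,251,256)])
```

```text
now t24.6 [595.  -57.1 160.4] F [ 0.   0.2 -1.5] gap 17.4 grip 59
184 [593.5 -38.3 141.9] [576.5 -75.    9. ] [622.  -68.3  10. ]
190 [593.3 -37.2 159.9] [577.3 -81.5   8.5] [623.2 -74.8   9.1]
196 [593.3 -37.3 170.9] [581.6 -44.4 152.7] [608.3 -43.5 143.1]
202 [593.4 -38.3 178.3] [582.3 -44.  165.2] [606.9 -42.2 159.9]
208 [593.5 -39.  185.4] [583. -43. 178.] [605.7 -41.2 173.8]
214 [593.8 -41.1 187.9] [583.6 -42.2 188.9] [604.9 -40.8 184.3]
220 [594.2 -44.1 187.9] [583.9 -45.4 188.3] [604.9 -42.3 188.5]
226 [594.6 -46.6 189. ] [584.3 -48.5 188. ] [605.5 -45.7 187.6]
232 [594.8 -48.2 192.5] [584.7 -51.3 188.6] [605.9 -48.5 187.9]
238 [595.2 -51.1 192.6] [585.1 -49.3 199.8] [604.7 -46.4 200.2]
244 [595.3 -51.8 197.7] [585.5 -49.7 205.1] [604.4 -46.9 205.3]
250 [595.4 -52.6 202.1] [585.9 -51.9 206.2] [603.9 -46.7 211.5]
256 [595.8 -55.6 201.7] [586.2 -53.8 208. ] [603.5 -46.8 216.9]
262 [596.2 -58.2 202.3] [586.6 -57.  207.2] [603.2 -46.9 221.6]
268 [596.7 -61.5 201.7] [586.9 -59.1 208.5] [602.9 -47.1 225.9]
274 [598.3 -72.6 187.3] [587.2 -61.7 208.9] [603.1 -48.8 227.1]
280 [ 6.154e+
[... 622 characters left out ...]
.0, -67.0, 224.0], [617.0, -62.0, 225.0]]
138 [[586.0, -58.0, 202.0], [609.0, -67.0, 216.0], [617.0, -62.0, 216.0]]
142 [[588.0, -60.0, 195.0], [608.0, -67.0, 206.0], [616.0, -62.0, 207.0]]
146 [[594.0, -67.0, 191.0], [607.0, -67.0, 196.0], [615.0, -60.0, 196.0]]
150 [[600.0, -74.0, 187.0], [608.0, -68.0, 188.0], [613.0, -59.0, 185.0]]
154 [[599.0, -74.0, 177.0], [608.0, -69.0, 178.0], [613.0, -59.0, 174.0]]
158 [[598.0, -74.0, 167.0], [607.0, -68.0, 167.0], [613.0, -60.0, 165.0]]
162 [[598.0, -74.0, 156.0], [608.0, -70.0, 159.0], [614.0, -61.0, 156.0]]
166 [[597.0, -73.0, 145.0], [607.0, -69.0, 148.0], [615.0, -62.0, 147.0]]
170 [[483.0, 49.0, 8.0], [496.0, 54.0, 10.0], [513.0, 55.0, 18.0]]
```

Run:
```python
from h import *
ci=camera_info("wrist");f=np.load("wbay.npz");T=np.array(ci['hand_eye']);C=cloud(f['d'],ci,T[:3,:3],T[:3,3])
print("tool coords open tip",[C[v,u].round(0).tolist() for v,u in((250,152),(252,145),(260,135),(290,155),(300,140))])
xy=FS;a=CA
above(xy,160,a);lin(xy,68,150);wait(.2);st("pre")
h=lin(xy,35,25,25);s=st("inserted %s (expect z 37.5)"%h)
p,d=snapshot("scene");cv2.imwrite("pics/s3.png",cv2.resize(p[170:320,60:260,::-1],None,fx=3.5,fy=3.5))
```

```text
tool coords open tip [[9.0, -44.0, -50.0], [9.0, -46.0, -53.0], [9.0, -47.0, -61.0], [-5.0, -42.0, -58.0], [-1.0, -43.0, -71.0]]
pre t27.1 [ 461.9 -332.8   67.5] F [-0.1  0.1 -1.8] gap 17.3 grip 59
inserted False (expect z 37.5) t28.5 [ 462.8 -332.8   37. ] F [-4.6  3.  14.8] gap 17.3 grip 61
```

View pics/s3.png

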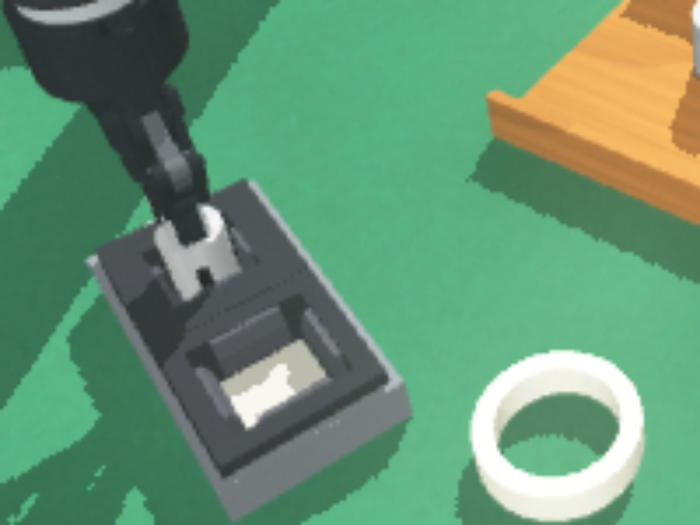

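The small saw sits deep in its cutout, around crop pixel (197,245), and stopped at z 37.0, 0.5 mm below the expected level. Now I release it, press on the shank with the fingers shut, and check its height.

```bash
cat >> h.py <<'E'
def press(xy):
    let_go();wait(.1);lin(xy,130,250);grab(20);lin(xy,85,200);wait(.2);h=lin(xy,38,20,20);st("pressed %s"%h);lin(xy,160,250);let_go()
    s=sense();p,d=snapshot("wrist");ci=camera_info("wrist");A,t=cam(ci,s['ee_pos'],s['ee_rot']);P=cloud(d,ci,A,t)
    m=(np.hypot(P[...,0]-xy[0],P[...,1]-xy[1])<35)&(P[...,2]>45)&(P[...,2]<110)&(d>0);q=P[m]
    print("cyl top z",np.median(q[q[:,2]<75][:,2]) if len(q) else None,"shank top",np.percentile(q[:,2],97),"n",len(q),"xy",q[:,:2].mean(0))
E
python3 - <<'E'
from h import *
press(FS)
s=pick(SL,37,YAW,60,160)
E
```

```text
pressed True t33.3 [ 463.1 -332.9   49.9] F [-1.   1.   5.9] gap 0.2 grip 3
cyl top z 64.99592587712698 shank top 78.97794132867244 n 1664 xy [ 464.30751387 -330.4588869 ]
grip t37.9 [581.3  20.6  37.3] F [-2.1  0.8  8.4] gap 7.3 grip 59
lift t38.8 [581.3  20.  159.8] F [-0.3  0.2 -2.1] gap 7.1 grip 59
```

The small saw is home: its cylinder top is at 65.0 and its shank top at 79.0, exactly as expected. The large saw is held by its shank, so I insert it and then press it.

Run:
```python
from h import *
xy=FL;above(xy,160,CA);lin(xy,70,150);wait(.2);st("pre")
h=lin(xy,39,25,25);st("inserted %s (expect 41.3)"%h)
press(xy)
p,d=snapshot("wrist");cv2.imwrite("pics/w4.png",p[:,:,::-1])
```

```text
pre t41.4 [ 554.8 -353.3   69.3] F [-0.1  0.2 -3. ] gap 7.0 grip 59
inserted False (expect 41.3) t42.7 [ 555.5 -353.    41.4] F [-4.4  3.4 12.9] gap 6.8 grip 64
pressed True t47.6 [ 555.8 -353.2   49.9] F [-0.9  1.2  4.1] gap 0.1 grip 3
cyl top z 64.84068141066331 shank top 78.4178446064664 n 3216 xy [ 556.61717251 -351.45677347]
```

View pics/w4.png

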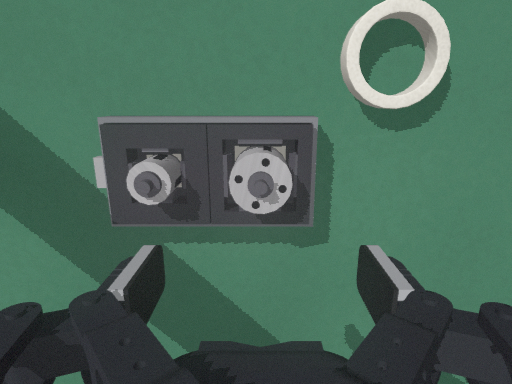

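Both saws are home: the large one's cylinder top is at 64.8, and in the image they sit level at (150,183) and (261,182). The shut tips contact about 29 mm above the TCP, so I check the body clearance and the tray positions before the returns.

Run:
```python
from h import *
above(TC+[0,0],260,TA+np.pi/2);wait(.3);s=st("tray")
p,d=snapshot("wrist");cv2.imwrite("pics/w5.png",p[:,:,::-1])
ci=camera_info("wrist");T=np.array(ci['hand_eye']);C=cloud(d,ci,T[:3,:3],T[:3,3])
print("body",[C[v,u].round(0).tolist() for v,u in((346,260),(360,260),(380,260),(380,200))])
A,t=cam(ci,s['ee_pos'],s['ee_rot']);P=cloud(d,ci,A,t)
for n,xy,lo,hi in(("can",TFAR,108,122),("bot",TNEAR,90,112),("nozzle",TNEAR,127,145)):
    m=(np.hypot(P[...,0]-xy[0],P[...,1]-xy[1])<45)&(P[...,2]>lo)&(P[...,2]<hi)&(d>0);q=P[m]
    c,r=cv2.minEnclosingCircle(q[:,:2].astype(np.float32));print(n,xy.round(1),np.round(c,1),round(r,1),q[:,2].max().round(1))
```

```text
tray t51.9 [469.9 337.2 260. ] F [-0.2  0.2  0.4] gap 85.5 grip 0
body [[-309.0, -2.0, 260.0], [10.0, -2.0, -109.0], [11.0, -2.0, -116.0], [9.0, -15.0, -114.0]]
can [518.2 325.2] [517.5 324.3] 32.2 118.5
bot [421.2 349.8] [420.3 348.4] 27.9 112.0
nozzle [421.2 349.8] [420.2 348.1] 7.6 137.7
```

View pics/w5.png

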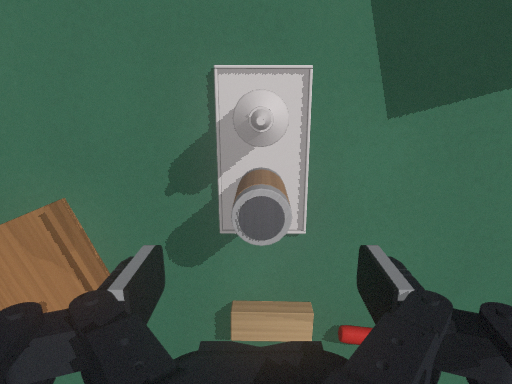

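The bottle and the can stand upright in the tray, at (260,118) and (262,213). The gripper body is about 103 mm behind the TCP, so I can grip 18 mm lower for the returns.

Run:
```python
from h import *
b=np.array([420.7,349.]);c=np.array([517.8,324.8])
s=pick(b,52,TA+np.pi/2,35);assert s['finger_gap']>48
place(BOT,57,YAW)
s=pick(c,52,TA+np.pi/2,40);assert s['finger_gap']>55
place(CAN,57,YAW)
above([545,-50],260,.141);wait(.3);s=st("view");p,d=snapshot("wrist");cv2.imwrite("pics/w6.png",p[:,:,::-1])
ci=camera_info("wrist");A,t=cam(ci,s['ee_pos'],s['ee_rot']);P=cloud(d,ci,A,t)
for n,xy,lo,hi in(("can",CAN,114,126),("bot",BOT,100,125),("nozzle",BOT,132,150)):
    m=(np.hypot(P[...,0]-xy[0],P[...,1]-xy[1])<40)&(P[...,2]>lo)&(P[...,2]<hi)&(d>0);q=P[m]
    k,r=cv2.minEnclosingCircle(q[:,:2].astype(np.float32));print(n,xy,np.round(k,1),round(r,1),q[:,2].max().round(1))
```

```text
grip t54.0 [420.  348.8  51.4] F [-0.6  0.2  4. ] gap 54.5 grip 37
lift t55.1 [420.8 349.2 240.7] F [-0.1 -0.  -2.8] gap 54.0 grip 38
down True t58.6 [524.8 -68.7  56.4] F [0.4 0.1 3.6] gap 54.2 grip 38
up t60.2 [524.5 -68.5 239.7] F [ 0.4 -0.2  0.1] gap 85.2 grip 0
grip t63.4 [517.3 325.   51.4] F [-0.   0.8  4.7] gap 63.2 grip 44
lift t64.5 [518.  325.  240.9] F [-0.1  0.5 -4.6] gap 62.8 grip 45
down True t67.6 [512.7  11.2  56.3] F [-0.5  0.2  5.5] gap 63.1 grip 46
up t69.2 [512.4  11.3 239.7] F [-0.2 -0.8  0. ] gap 85.2 grip 0
view t69.9 [544.6 -49.3 259.9] F [-0.6 -0.3  0.9] gap 85.6 grip 0
can [512.8  11.3] [514.2  10.1] 31.9 123.8
bot [524.9 -68.6] [526.6 -69.6] 27.9 124.9
nozzle [524.9 -68.6] [526.5 -69.4] 7.7 141.8
```

View pics/w6.png

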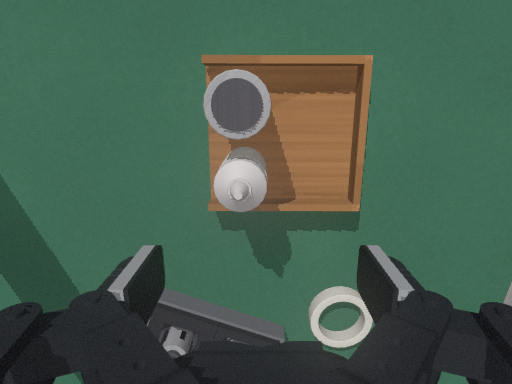

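The can at (237,104) and the bottle at (241,184) stand upright, within about 2 mm of where they started. The robot is clear of everything, so I hand in.

```bash
python3 -c "
from workcell import *
wait(.5);print(sign_off())"
```

```text
the job is handed in; nothing more can be done
None
```

I handed the job in at about 70 s: both hole saws are fully home in their own foam cutouts, and the bottle and can stand upright back in the bay, measured within about 2 mm of where they started.

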